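# Store the tea airtight

### The arm

A 6-joint arm with a two-finger parallel gripper is mounted at the origin on a cart in front of the work surface, level with it; the furniture and walls round the work are solid. World frame = base frame: x ahead of the robot, y to its left, z up, the work surface at z = 0. Lengths are in m, angles in rad, forces in N, time in s.
With the tool pointing down it reaches from about 0.35 to 0.775 m from the base axis. Payload 7.3 kg.
Tool frame: the origin (TCP) lies between the finger pads; the fingertips stand 8 mm ahead of it and the grasp point (between the pads) lies 11 mm behind it (robot.nose_length is the distance from the TCP to the fingertips, in m); z points along the fingers, y is the line along which they close (so a half turn about z gives the same grasp; the last joint's range is limited). The gripper opens to 92 mm and grips with 3 to 60 N. Pads are 19 mm wide; open, the fingers measure 130 mm over their backs; the gripper's body (75 mm by 190 mm) begins 47 mm behind the grasp point.
Start: joints at [-1.286, 0.342, 1.524, -0, 1.275, -0.146], TCP at [0.219, -0.477, 0.235] pointing down, gripper open.
Joint ranges: [-2.53, 2.53], [-0.77, 2.02], [0.04, 2.7], [-1, 4.14], [0.28, 2.66], [-3.11, 3.11]. Speed limits (rad/s): [2.57, 2.57, 3.14, 3.14, 3.14, 3.14].

### API

Orientations are given as [roll, pitch, yaw] about the fixed x, y, z axes, in that order (R = Rz(yaw) Ry(pitch) Rx(roll)).
In Python, from cell import robot gives the robot as it stands. The module is installed in compiled form; this text tells all that it offers.
- The arm moves only by the shell command python3 -m jog 'ROWS' [FORCE]. ROWS is JSON, a list that holds one entry, the list of rows, each a list of 5 numbers: the gripper's target within -1 to 1 (fully open at 1, half-way at 0, shut at -1), then the shift along the tool's x, y, z in m, then the turn about the tool's z in rad. A call has 1 to 5 rows; each row is the pose to reach, as a shift and turn from the pose commanded when the call began, along the tool's axes at that moment; what a row does not reach only later rows make up. A row lasts 1/12 s, in which the tool goes at most 41.7 mm and 7.16 degrees, less where a joint would pass 70% of its speed; a pose out of reach is approached as far as the arm can. A call with a gripper value outside its range is refused whole. The fingers move at their own pace and stop on an object; FORCE is the grip in N (left out, the last holds). Time passes only in rows, so rows that repeat a pose let the fingers close. It gives the time, the measured TCP pose, the force, the opening and the grip force at its end, in the units of the state.
- robot.observe(): the state, without advancing time (a new reading comes with each control period).
- robot.read_camera(name): name is "scene" or "top" or "wrist"; returns the picture (400x640x3 uint8, red, green, blue); there is no depth.
- robot.camera_model(name): a dict with "camera_matrix" (3x3 intrinsics, pixels), "dist_coeffs" ([k1, k2, p1, p2, k3] as OpenCV has them; the pictures are not rectified), "position" and "attitude" of the camera in the world; the wrist camera has in their place "mount" (4x4, takes a point from camera to tool coordinates, whose origin is the TCP and whose axes are the flange's). Camera axes: x right, y down, z forward; pixel columns grow to the right and rows downward; lengths in m; the calibration is good to about 2 mm. A picture is of the moment at which its call begins: read the wrist's pose just before it. camera_model takes no time and is no camera call.
- robot.hand_in(): hands the job in; it is judged then, once.
The state is a dict: "time": time; "qpos": joint angles; "qvel": joint speeds; "joint_efforts": joint torques, N m; "tool_pos": TCP position; "tool_rot": TCP orientation; "contact_force": force on the tool from outside, world axes, zero at the start; "torque": the same for the moment, N m; "opening": finger opening in m; "grip_force": force on a finger pad.
Only numpy, scipy, OpenCV 4.12 (cv2) and the standard library are available. Lean on these libraries where they do the work, as an engineer would, in place of code of your own. Each camera call takes 0.05 s, during which the arm holds its last target. There are 200 camera calls.

### The job

Put the box of tea bags into the open white storage box, then swing its lid down and press the front of the lid against the rubber seal until the catch snaps and keeps it shut by itself. Press gently, no harder than the catch needs, and leave the other things on the counter where they are.

Things in the scene. Friction and masses are not known exactly. Their poses are not given: they have to be found in the camera images.
- caddy: The storage box: white plastic, 170 long (its x) x 150 wide (its y), walls 4 thick and 78 high; it stands firmly and does not slide. Origin: centre of its underside, z up. Inner floor 4 above the counter. Lid hinged on the far (+x) rim, grey spring catch on the front (-x) wall, 44 wide, top at z = 83, reaching to x = -119. It breaks if fingers or arm push on it or its lid with more than 20 N.
- caddy_hinge (a point): Middle of the lid's hinge line, at the storage box's x = +85, z = 80; the line runs along the box's y. The lid is a flat plate, 176 from the hinge line to its front edge, 158 wide; its underside plane passes through the hinge line, its outer face lies 8.5 above that. Slight hinge friction (0.08 N m); let go below about 0.3 rad the lid may sink shut as far as the catch.
- caddy_lid (a joint): Lid angle, rad: 0 flat over the box, 1.57 upright, to 1.8 leaning back. Between 0.15 and 0.05 its tongue pushes the catch's bolt aside (4 to 9 N at lid_press: not yet the snap). It meets the thick soft rubber seal at 0.083, which springs back with 20 N m per rad and lifts an unlatched lid to about 0.08. Latched, it stays by itself between 0.010 and 0.069.
- lid_tongue (a point): Striker bar at the foot of the tongue under the lid's front edge, 178 from the hinge line. The catch snaps over it 3 to 12.5 mm of travel beyond first seal contact: this differs from box to box and cannot be seen. Pressed at lid_press that takes 3 to 11 N; about 1 mm beyond the snap the bar meets a hard stop, where the force rises steeply.
- lid_press (a point): Where to press: middle of the lid's outer face near its front, 160 from the hinge line and 8.5 above the lid's underside plane; moves with the lid, whose outward normal is the point's z; the point's y is parallel to the hinge line and its -x points to the lid's front edge.
- tea_packet_mid (a point): Centre of the box of tea bags, a rigid carton resting on its long narrow side: 115 long (the point's y axis, level), 55 wide (the point's z axis, level: the way to grasp it), 65 high (the point's x axis, vertical, pointing down); 32 mm above the counter. It goes into the storage box the same way up, its length along the storage box's x.
- creamer_a: Bystander: a cream portion cup, 48x39x19, in the middle farther back. Origin under its centre.
- creamer_b: Bystander: a second cream portion cup, 48x39x19, in the middle near the robot. Origin under its centre.
- mug_grey: Bystander: grey mug with a handle, 70x102x90, at the back. Origin under its centre.
- sugar_bowl: Bystander: white lidded sugar bowl, 67 across, 74 high, at the back. Origin under its centre.
- teaspoon: Bystander: teaspoon, 130 long, lying at the back on the right. Origin under its centre.
Not all that is in view belongs to the job. Of the things that look like the part that bears tea_packet_mid, take the one that is farthest to the robot's left at the start.

How it is judged:
By the outcome, as a careful person would: the job done as asked, in the order asked, and still so for the second after the job is handed in, with the robot touching nothing.
It also fails if it takes over 72 s, if anything falls off the work surface, if the arm or the gripper's body presses on something with over 40 N, if the wrist force passes 120 N, or if a joint passes its speed limit or range.

## Working session

There is one attempt and no reset: what is moved stays moved. The work goes in short steps, Python scripts to look and compute and a shell command to move; the robot and the scene stay as the last step left them, time stands still between calls to the robot, and variables do not carry over. Pictures are saved under pics/ and viewed, at most 10 in all, crops included, and the job is handed in when it is done.

```bash
mkdir -p pics
cat > h.py <<'E'
import numpy as np, cv2
from scipy.spatial.transform import Rotation as R
from cell import robot
def snap(n,f=None):
    s=robot.observe(); im=robot.read_camera(n); m=robot.camera_model(n)
    if f: cv2.imwrite('pics/'+f,cv2.cvtColor(im,cv2.COLOR_RGB2BGR))
    return s,im,m
def pose(m,s):
    if 'mount' in m:
        T=np.eye(4);T[:3,:3]=rot(s['tool_rot']);T[:3,3]=s['tool_pos'];T=T@np.array(m['mount']);return T[:3,:3],T[:3,3]
    return rot(m['attitude']),np.array(m['position'])
def rot(a):
    a=np.array(a,float)
    return a if a.shape==(3,3) else R.from_euler('xyz',a).as_matrix()
def ray(m,s,px):
    A,p=pose(m,s)
    u=cv2.undistortPoints(np.array(px,float).reshape(-1,1,2),np.array(m['camera_matrix']),np.array(m['dist_coeffs'])).reshape(-1,2)
    return p,np.c_[u,np.ones(len(u))]@A.T
def plane(m,s,px,z):
    p,d=ray(m,s,px); return p+d*((z-p[2])/d[:,2])[:,None]
E
python3 - <<'E'
from h import *
for n in('scene','top','wrist'):
    s,im,m=snap(n,n+'0.png'); print(n,{k:v for k,v in m.items()})
print(s)
a=[cv2.imread(f'pics/{n}0.png') for n in('scene','top')]
E
```

```text
scene {'camera_matrix': array([[475.27640356,   0.        , 321.98497146],
       [  0.        , 475.27640356, 200.2459607 ],
       [  0.        ,   0.        ,   1.        ]]), 'dist_coeffs': array([-0.03510288,  0.        ,  0.        ,  0.        ,  0.        ]), 'position': array([-0.11722082,  0.45802411,  0.76316131]), 'attitude': array([-2.25826931, -0.02186927, -2.15481196])}
top {'camera_matrix': array([[386.08954491,   0.        , 320.01001795],
       [  0.        , 386.08954491, 199.68775361],
       [  0.        ,   0.        ,   1.        ]]), 'dist_coeffs': array([-0.07381622,  0.        ,  0.        ,  0.        ,  0.        ]), 'position': array([ 0.44866965, -0.04700205,  0.91463117]), 'attitude': array([-2.95108339,  0.02010922, -1.58136392])}
wrist {'camera_matrix': array([[301.81541519,   0.        , 322.98773795],
       [  0.        , 301.81541519, 195.25511712],
       [  0.        ,   0.        ,   1.        ]]), 'dist_coeffs': array([-0.02876224,  0.        ,  0.        ,  0.        ,  0.        ]), 'mount': array([[-5.59176511e-04, -9.53779811e-01, -3.0050
[... 275 characters left out ...]
.00000000e+00]])}
{'time': 0.1, 'qpos': array([-1.28597013e+00,  3.42656781e-01,  1.52488813e+00, -6.46017128e-06,
        1.27536224e+00, -1.45959421e-01]), 'qvel': array([ 0.00216261, -0.00169786, -0.00147117,  0.00052077, -0.00180388,
        0.00108822]), 'joint_efforts': array([ 2.00236376e-03, -4.32003558e+01, -2.44694799e+01,  7.20082107e-02,
        5.26959740e-02, -4.86080432e-05]), 'tool_pos': array([ 0.2191773 , -0.47670151,  0.23412414]), 'tool_rot': array([-3.14029124e+00, -1.85070254e-04,  4.30787381e-01]), 'contact_force': array([ 0.25308644, -0.05950739, -0.44172546]), 'torque': array([-0.00685786,  0.05659922, -0.06040988]), 'grip_force': 0.0, 'opening': 0.09149091082065777}
```

View pics/top0.png

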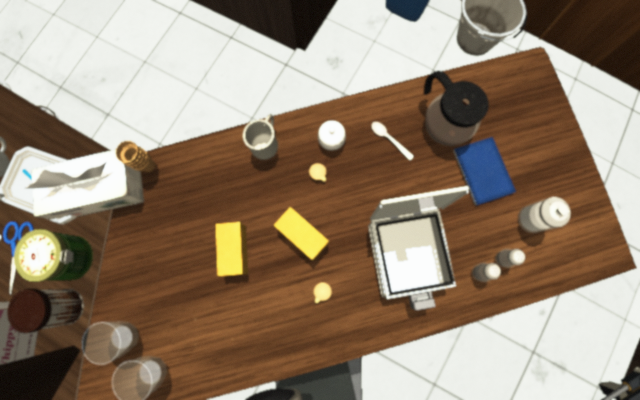

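View pics/scene0.png

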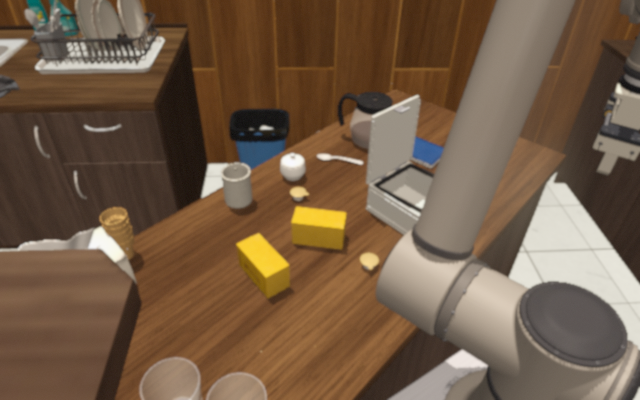

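The top view shows two yellow cartons: A at (229,248) and B at (301,233). The caddy is at (412,255), with its lid upright on its far side and the catch at (424,299). Image left is +y, so A is farthest to the robot's left, and it appears at (263,265) in the scene view. I'll check this in one close crop.

Run:
```python
from h import *
t=cv2.imread('pics/top0.png'); s=cv2.imread('pics/scene0.png')
c=lambda im,x,y,w,h,k:cv2.resize(im[y:y+h,x:x+w],None,fx=k,fy=k,interpolation=cv2.INTER_CUBIC)
a=c(t,205,205,80,75,4); b=c(s,225,195,130,110,4)[:300,:480]; d=c(t,360,180,115,130,2.3)
W=np.zeros((600,800,3),np.uint8); W[:300,:320]=a; W[:300,320:800]=b; e=c(t,360,180,120,130,2.3);W[300:300+299,:276]=e
f=c(s,350,90,110,150,2);W[300:600,300:520]=f
cv2.imwrite('pics/crop1.png',W)
for n,im in(('top',t),('scene',s)):
    hsv=cv2.cvtColor(im,cv2.COLOR_BGR2HSV); m=cv2.inRange(hsv,(18,170,120),(35,255,255))
    cs,_=cv2.findContours(m,0,2)
    M=robot.camera_model(n)
    for q in cs:
        if cv2.contourArea(q)>200:
            r=cv2.minAreaRect(q); B=cv2.boxPoints(r); print(n,r)
            if n=='top': print(plane(M,None,B,.065).round(3).tolist(),plane(M,None,[r[0]],.065))
```

```text
top ((300.828857421875, 232.76072692871094), (53.591346740722656, 27.21470069885254), 41.423667907714844)
[[0.556, 0.076, 0.065], [0.602, 0.036, 0.065], [0.522, -0.052, 0.065], [0.478, -0.013, 0.065]] [[0.53893705 0.01151412 0.065     ]]
scene ((263.3326721191406, 263.2166442871094), (66.45370483398438, 38.68243408203125), 49.57392501831055)
scene ((317.4992370605469, 226.83993530273438), (54.72737121582031, 38.40447235107422), 6.842773914337158)
```

View pics/crop1.png

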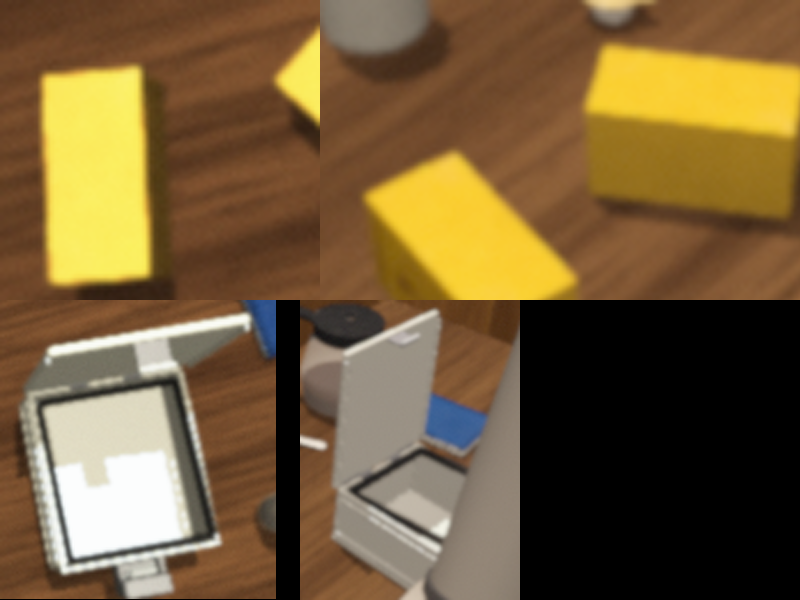

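The crop shows A (upper left) as a carton standing long side down, with top-face corners in the top view at about (216,224), (240,221), (242,274) and (217,276). The caddy's black seal frame and catch are clear (seal corners about (377,223), (439,213), (453,283) and (389,295)). Carton A is the one to take.

Run:
```python
from h import *
T=[(215.75,223.75),(240.5,221.5),(242.5,274),(217,276.25)]
S=[(236.25,244.5),(259.25,233),(289.5,265)]
mt,ms=robot.camera_model('top'),robot.camera_model('scene')
p,d=ray(mt,0,T);q,e=ray(ms,0,S)
for i in range(3):
    k=np.linalg.lstsq(np.c_[d[i],-e[i]],q-p,rcond=None)[0]; a,b=p+k[0]*d[i],q+k[1]*e[i]; print(((a+b)/2).round(4),np.linalg.norm(a-b).round(4))
P=plane(mt,0,T,.065); print(P.round(3),P.mean(0))
t=cv2.imread('pics/top0.png'); g=t.max(2)
m=np.zeros_like(g); m[195:305,365:465]=((g<75)*255)[195:305,365:465]
cs,_=cv2.findContours(m,cv2.RETR_CCOMP,2)
for c in cs:
    if cv2.contourArea(c)>800:
        r=cv2.minAreaRect(c);B=cv2.boxPoints(r);Q=plane(mt,0,B,.079); print(r,Q.round(3).tolist(),Q.mean(0))
c=plane(mt,0,[(377,223),(439,213),(453,283),(389,295)],.079);print(c.round(3),c.mean(0),np.linalg.norm(np.diff(c,axis=0),axis=1))
print(plane(mt,0,[(423,302)],.083))
tool=rot(robot.observe()['tool_rot']); print(tool.round(3))
```

```text
[0.5622 0.2045 0.0596] 0.0009
[0.5666 0.148  0.0606] 0.0012
[0.4507 0.1407 0.0622] 0.002
[[0.561 0.202 0.065]
 [0.566 0.147 0.065]
 [0.45  0.139 0.065]
 [0.445 0.196 0.065]] [0.50556982 0.17096513 0.065     ]
[[ 0.557 -0.155  0.079]
 [ 0.577 -0.292  0.079]
 [ 0.425 -0.313  0.079]
 [ 0.403 -0.175  0.079]] [ 0.49037499 -0.2340636   0.079     ] [0.1384696  0.15251438 0.13940496]
[[ 0.38755203 -0.24573928  0.083     ]]
[[ 0.909  0.418 -0.   ]
 [ 0.418 -0.909  0.001]
 [ 0.    -0.001 -1.   ]]
```

```bash
cat > go.py <<'E'
import sys; from h import *
x,y,z,yaw=map(float,sys.argv[1:5]); s=robot.observe(); A=rot(s['tool_rot']); y0=np.arctan2(A[1,0],A[0,0])
d=A.T@(np.array([x,y,z])-s['tool_pos']); t=(y0-yaw+np.pi)%(2*np.pi)-np.pi
print('shift',d.round(4),'turn',round(t,3),'rows',max(np.linalg.norm(d)/.0417,abs(t)/.125).round(1),'F',s['contact_force'].round(1),'q6',s['qpos'][5].round(2),'z',s['tool_pos'].round(4),'yaw',y0.round(3),s['time'])
E
python3 go.py .51 .17 .235 3.2
```

```text
shift [ 5.343e-01 -4.662e-01 -2.000e-04] turn -2.769 rows 22.2 F [ 0.1 -0.2  0.6] q6 -0.15 z [ 0.2192 -0.4767  0.2342] yaw 0.431 0.15
```

```bash
python3 -m jog '[[[1,0.03,-0.03,0,-0.12],[1,0.06,-0.06,0,-0.24],[1,0.09,-0.09,0,-0.36],[1,0.12,-0.12,0,-0.48],[1,0.15,-0.14,0,-0.6]]]'; python3 go.py .51 .17 .235 3.2
```

```text
time: 0.57
tool_pos: [0.2966, -0.2846, 0.2345]
tool_rot: [-3.141, -0.0, 1.036]
contact_force: [-0.0, -1.0, -0.8]
opening: 0.0917
grip_force: 0.0
shift [ 4.999e-01 -4.820e-02 -2.000e-04] turn -2.164 rows 17.3 F [-0.  -1.  -0.8] q6 -0.42 z [ 0.2966 -0.2846  0.2345] yaw 1.036 0.5667
```

```bash
python3 -m jog '[[[1,0.03,0,0,-0.12],[1,0.06,0,0,-0.24],[1,0.09,-0.01,0,-0.36],[1,0.12,-0.02,0,-0.48],[1,0.15,-0.03,0,-0.6]]]'; python3 go.py .51 .17 .235 3.2
```

```text
time: 0.98
tool_pos: [0.3485, -0.1415, 0.2346]
tool_rot: [-3.141, -0.0, 1.637]
contact_force: [1.0, 0.1, -0.6]
opening: 0.0918
grip_force: 0.0
shift [ 0.3002  0.1817 -0.0004] turn -1.563 rows 12.5 F [ 1.   0.1 -0.6] q6 -0.66 z [ 0.3485 -0.1415  0.2346] yaw 1.637 0.9833
```

```bash
python3 -m jog '[[[1,0.03,0.015,0,-0.12],[1,0.06,0.03,0,-0.24],[1,0.09,0.045,0,-0.36],[1,0.12,0.06,0,-0.48],[1,0.15,0.08,0,-0.6]]]'; python3 go.py .51 .17 .235 3.2
```

```text
time: 1.4
tool_pos: [0.419, 0.0132, 0.2347]
tool_rot: [-3.141, -0.0, 2.237]
contact_force: [0.2, -0.8, -0.4]
opening: 0.0917
grip_force: 0.0
shift [ 0.0671  0.1684 -0.0003] turn -0.963 rows 7.7 F [ 0.2 -0.8 -0.4] q6 -0.82 z [0.419  0.0132 0.2347] yaw 2.237 1.4
```

```bash
python3 -m jog '[[[1,0.014,0.035,0,-0.12],[1,0.028,0.07,0,-0.24],[1,0.042,0.105,0,-0.36],[1,0.056,0.14,0,-0.48],[1,0.067,0.168,0,-0.6]]]';  python3 -m jog '[[[1,0,0,0,-0.12],[1,0,0,0,-0.24],[1,0,0,0,-0.36],[1,0,0,0,-0.36],[1,0,0,0,-0.36]]]'
python3 - <<'E'
from h import *
s,im,m=snap('wrist','w1.png')
hsv=cv2.cvtColor(im,cv2.COLOR_RGB2HSV); k=cv2.inRange(hsv,(18,120,80),(35,255,255))
cs,_=cv2.findContours(k,0,2)
for c in cs:
    if cv2.contourArea(c)>500: print(cv2.contourArea(c),cv2.approxPolyDP(c,6,True).reshape(-1,2).tolist())
print(s['tool_pos'],s['tool_rot'])
E
```

```text
time: 1.82
tool_pos: [0.5117, 0.1699, 0.2343]
tool_rot: [3.141, -0.0, 2.838]
contact_force: [0.8, -0.4, 0.2]
opening: 0.0917
grip_force: 0.0
time: 2.23
tool_pos: [0.5108, 0.1674, 0.2345]
tool_rot: [-3.141, -0.001, -3.096]
contact_force: [0.1, 1.0, 0.5]
opening: 0.0915
grip_force: 0.0
2552.5 [[591, 325], [317, 332], [310, 340], [571, 337]]
599.5 [[478, 264], [469, 274], [482, 277], [487, 296], [473, 305], [488, 315], [495, 288]]
620.0 [[171, 264], [152, 283], [158, 315], [173, 305], [159, 295], [163, 278], [178, 274]]
6853.0 [[156, 144], [128, 179], [204, 242], [217, 237], [250, 197], [184, 138]]
5442.5 [[348, 117], [300, 123], [306, 224], [354, 221]]
[0.51082508 0.1673656  0.23445274] [-3.14143131e+00 -5.41237871e-04 -3.09593174e+00]
```

View pics/w1.png

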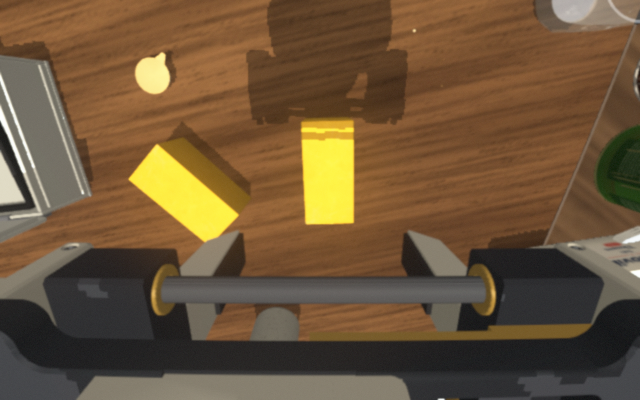

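The wrist view shows carton A ahead of the fingers: its top face spans about (302,135)–(354,222), with the near end face visible above it, and carton B is at (190,190). Both match the earlier measurements.

```bash
python3 - <<'E'
from h import *
s=robot.observe();m=robot.camera_model('wrist')
P=plane(m,s,[(302,135),(353,135),(354,221),(306,224)],.065);print(P.round(4),P.mean(0)); d=P[[2,3]].mean(0)-P[[0,1]].mean(0);print(d,np.arctan2(d[1],d[0]))
E
python3 go.py .506 .17 .034 -3.08
```

```text
[[0.4635 0.1439 0.065 ]
 [0.4611 0.1972 0.065 ]
 [0.5577 0.2055 0.065 ]
 [0.5638 0.1509 0.065 ]] [0.51151895 0.17437724 0.065     ]
[0.0984902  0.00766454 0.        ] 0.07766384935810375
shift [0.0047 0.003  0.2005] turn -0.016 rows 4.8 F [-0.   0.5 -0.1] q6 -1.44 z [0.5109 0.1673 0.2345] yaw -3.096 2.2833
```

```bash
python3 -m jog '[[[1,0.005,-0.005,0.04,-0.02],[1,0.005,-0.005,0.08,-0.02],[1,0.005,-0.005,0.12,-0.02],[1,0.005,-0.005,0.16,-0.02],[1,0.005,-0.005,0.2,-0.02]]]';python3 -m jog '[[[-1,0,0,0,0],[-1,0,0,0,0],[-1,0,0,0,0],[-1,0,0,0,0],[-1,0,0,0,0]]]' 20;python3 -m jog '[[[-1,0,0,0,0],[-1,0,0,0,0],[-1,0,0,0,0],[-1,0,0,0,0],[-1,0,0,0,0]]]' 20
```

```text
time: 2.7
tool_pos: [0.5063, 0.1619, 0.0334]
tool_rot: [3.142, 0.001, -3.076]
contact_force: [0.5, -0.5, 0.1]
opening: 0.0919
grip_force: 0.0
time: 3.12
tool_pos: [0.508, 0.1625, 0.0374]
tool_rot: [3.141, 0.005, -3.073]
contact_force: [-0.9, 0.8, -0.1]
opening: 0.0628
grip_force: 0.2
time: 3.53
tool_pos: [0.5074, 0.1625, 0.0368]
tool_rot: [3.141, 0.004, -3.073]
contact_force: [-0.5, 1.2, 7.3]
opening: 0.0547
grip_force: 20.0
```

Grasped: the opening of 54.7 mm matches the 55 mm width. Next I lift and check.

```bash
python3 -m jog '[[[-1,0,0,-0.03,0],[-1,0,0,-0.06,0],[-1,0,0,-0.1,0],[-1,0,0,-0.14,0],[-1,0,0,-0.17,0]]]';python3 go.py .484 -.235 .205 -3.01
```

```text
time: 3.95
tool_pos: [0.5066, 0.1621, 0.2087]
tool_rot: [3.141, 0.004, -3.072]
contact_force: [1.4, 0.2, -1.5]
opening: 0.0547
grip_force: 20.0
shift [ 0.05   -0.3946  0.0035] turn -0.062 rows 9.5 F [ 1.4  0.2 -1.5] q6 -1.47 z [0.5066 0.1621 0.2087] yaw -3.072 3.95
```

```bash
python3 -m jog '[[[-1,0.004,-0.035,0,-0.01],[-1,0.009,-0.07,0,-0.02],[-1,0.014,-0.105,0,-0.03],[-1,0.019,-0.14,0,-0.04],[-1,0.023,-0.175,0,-0.06]]]';python3 -m jog '[[[-1,0.004,-0.035,0,0],[-1,0.009,-0.07,0,0],[-1,0.014,-0.105,0,0],[-1,0.019,-0.14,0,0],[-1,0.02,-0.175,0,0]]]'; python3 go.py .488 -.235 .205 -3.01;python3 - <<'E'
from h import *
snap('wrist','w2.png');snap('top','t2.png')
E
```

```text
time: 4.37
tool_pos: [0.4947, -0.0155, 0.2055]
tool_rot: [-3.141, 0.001, -3.012]
contact_force: [0.7, -0.1, -1.4]
opening: 0.0548
grip_force: 20.0
time: 4.78
tool_pos: [0.4972, -0.1919, 0.2055]
tool_rot: [-3.141, 0.0, -3.013]
contact_force: [2.3, -0.7, -1.8]
opening: 0.0551
grip_force: 20.0
shift [ 0.0146 -0.0416  0.0005] turn -0.003 rows 1.1 F [ 2.3 -0.7 -1.8] q6 -2.21 z [ 0.4972 -0.1919  0.2055] yaw -3.013 4.7833
```

View pics/w2.png

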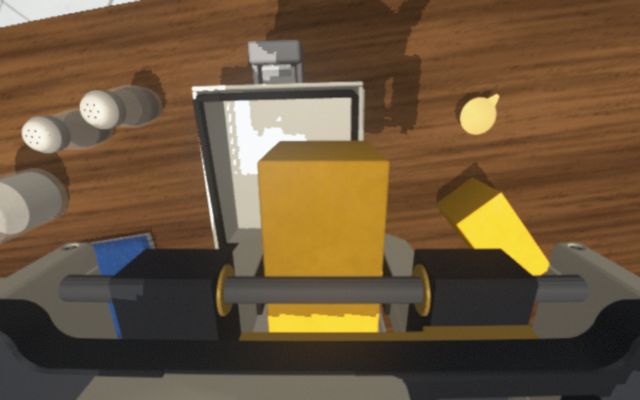

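The wrist view shows the carton held squarely and the caddy's front rim from (195,89) to (362,84). The catch is at (276,60).

Run:
```python
from h import *
s=robot.observe();m=robot.camera_model('wrist')
P=plane(m,s,[(195,89),(362,84)],.078);d=P[0]-P[1];print(P,np.linalg.norm(d)); f=np.array([-d[1],d[0],0])/np.linalg.norm(d);f*=np.sign(f[0]);print(np.arctan2(f[1],f[0]),P.mean(0)+.085*f,P.mean(0)+.170*f)
```

```text
[[ 0.41975726 -0.31708679  0.078     ]
 [ 0.39812761 -0.17291573  0.078     ]] 0.14578455029894163
0.14891698352690147 [ 0.49300169 -0.23239005  0.078     ] [ 0.57706093 -0.21977884  0.078     ]
```

```bash
python3 -m jog '[[[-1,0.0125,-0.03,0,-0.01],[-1,0.0125,-0.04,0,-0.01],[-1,0.0125,-0.04,0,-0.01],[-1,0.0125,-0.04,0.03,-0.01],[-1,0.0125,-0.04,0.06,-0.01]]]';python3 -m jog '[[[-1,0,0,0.025,0],[-1,0,0,0.05,0],[-1,0,0,0.07,0],[-1,0,0,0.085,0],[-1,0,0,0.095,0]]]'; python3 go.py .490 -.233 .042 -3.0
```

```text
time: 5.3
tool_pos: [0.4921, -0.2311, 0.146]
tool_rot: [-3.139, 0.004, -3.003]
contact_force: [0.2, -0.2, -3.0]
opening: 0.0548
grip_force: 20.0
time: 5.72
tool_pos: [0.4904, -0.2296, 0.0483]
tool_rot: [3.14, -0.002, -3.002]
contact_force: [-0.3, 0.3, -0.8]
opening: 0.0548
grip_force: 20.0
shift [ 0.0009 -0.0033  0.0063] turn -0.002 rows 0.2 F [-0.3  0.3 -0.8] q6 -2.29 z [ 0.4904 -0.2296  0.0483] yaw -3.002 5.7167
```

```bash
python3 -m jog '[[[-1,0,-0.003,0.002,0],[-1,0,-0.003,0.004,0],[-1,0,-0.003,0.006,0],[-1,0,-0.003,0.007,0],[-1,0,-0.003,0.007,0]]]';python3 -m jog '[[[0.5,0,0,0,0],[0.5,0,0,0,0],[0.5,0,0,0,0],[0.5,0,0,0,0],[0.5,0,0,0,0]]]'
```

```text
time: 6.13
tool_pos: [0.4916, -0.2346, 0.0433]
tool_rot: [-3.141, 0.001, -3.002]
contact_force: [-0.7, -0.4, -1.0]
opening: 0.0548
grip_force: 20.0
time: 6.55
tool_pos: [0.4914, -0.2345, 0.0429]
tool_rot: [-3.141, 0.0, -3.002]
contact_force: [1.2, 0.8, -0.4]
opening: 0.0685
grip_force: 0.0
```

```bash
python3 -m jog '[[[0.5,0,0,-0.02,0],[0.5,0,0,-0.05,0],[0.5,0,0,-0.08,0],[0.5,0,0,-0.12,0],[0.5,0,0,-0.16,0]]]';python3 -m jog '[[[0,0,0,-0.03,0],[-0.5,0,0,-0.06,0],[-1,0,0,-0.09,0],[-1,0,0,-0.11,0],[-1,0,0,-0.11,0]]]'
python3 - <<'E'
from h import *
s,w,m=snap('wrist'); s2,t,_=snap('top'); s3,c,_=snap('scene')
W=np.zeros((600,800,3),np.uint8);r=lambda a,k:cv2.resize(a,None,fx=k,fy=k)[:,:,::-1]
W[:250,:400]=r(w,.625); W[:250,400:]=r(t,.625); W[250:600,:360]=r(t[170:310,350:494],2.5); W[250:600,400:750]=r(c[80:220,340:480],2.5)
cv2.imwrite('pics/m3.png',W); cv2.imwrite('pics/w3.png',w[:,:,::-1]); print(s['tool_pos'])
E
```

```text
time: 6.97
tool_pos: [0.4907, -0.234, 0.2039]
tool_rot: [3.141, -0.001, -3.002]
contact_force: [1.4, -0.6, -0.1]
opening: 0.0689
grip_force: 0.0
time: 7.38
tool_pos: [0.4926, -0.2353, 0.3178]
tool_rot: [-3.136, 0.007, -3.002]
contact_force: [-0.2, -0.3, 0.6]
opening: 0.0401
grip_force: 0.0
[ 0.49255916 -0.23526225  0.31778012]
```

View pics/m3.png

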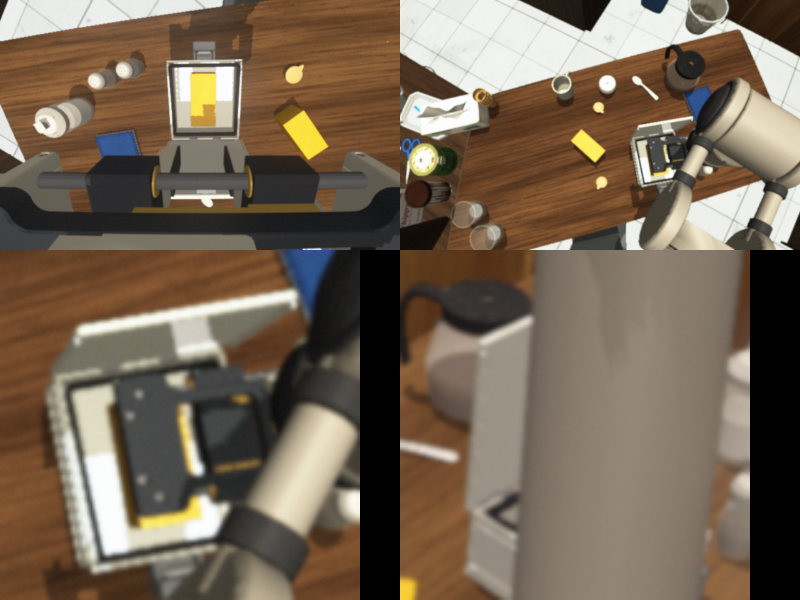

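The carton lies inside the caddy, aligned with it and clear of the walls. The lid is still upright. Next I work out the lid angle from its top edge, (380.4,201.7)–(467.8,188.7) in the top view.

```bash
python3 - <<'E'
from h import *
m=robot.camera_model('top'); f=np.array([np.cos(.14),np.sin(.14),0]); H=np.array([.492,-.233,.08])+.085*f
p,d=ray(m,0,[(424.1,195.2)])
# intersect ray with plane perpendicular to hinge line through H
n=np.array([-f[1],f[0],0]); P=p+d[0]*((H-p)@n/(d[0]@n)); 
for z in(.25,.256,.26):
    q=plane(m,0,[(424.1,195.2),(380.4,201.7),(467.8,188.7)],z); v=q[0]-H; print(z,v@f,v@n,np.linalg.norm(q[1]-q[2]),np.arctan2(v[2],-(v@f)),np.linalg.norm(v[[0,1,2]]-(v@n)*n))
for x in (.02,.06,.1,.12): print(x,H+x*f)
E
python3 go.py .68 -.206 .32 -3.0
```

```text
0.25 0.006597955062545936 0.0022278916122266674 0.1574901956035828 1.6095883570812581 0.17012799008689714
0.256 0.005618016405449459 0.0039250437562317764 0.15606844288544441 1.6027060396668906 0.17608964225170057
0.26 0.004964723967385141 0.005056478518901849 0.15512060774001885 1.5983711354675878 0.18006845499440574
0.02 [ 0.59597268 -0.21834797  0.08      ]
0.06 [ 0.63558132 -0.21276625  0.08      ]
0.1 [ 0.67518996 -0.20718452  0.08      ]
0.12 [ 0.69499428 -0.20439366  0.08      ]
shift [-0.1912  0.0017 -0.0084] turn -0.002 rows 4.6 F [-0.6 -0.9 -0.9] q6 -2.3 z [ 0.4909 -0.2342  0.3118] yaw -3.002 7.5333
```

```bash
python3 -m jog '[[[-1,-0.03,0,-0.01,0],[-1,-0.06,0,-0.01,0],[-1,-0.09,0,-0.01,0],[-1,-0.12,0,-0.01,0],[-1,-0.15,0,-0.01,0]]]';python3 -m jog '[[[-1,0,0,0,0],[-1,0,0,0.02,0],[-1,0,0,0.04,0],[-1,0,0,0.06,0],[-1,0,0,0.08,0]]]'; python3 go.py .626 -.213 .233 -3.0
```

```text
time: 7.95
tool_pos: [0.6406, -0.2131, 0.3204]
tool_rot: [3.14, -0.003, -3.003]
contact_force: [0.7, -0.7, -0.4]
opening: 0.0004
grip_force: 0.0
time: 8.37
tool_pos: [0.6388, -0.2133, 0.2397]
tool_rot: [3.14, -0.003, -3.002]
contact_force: [-0.4, -1.2, -0.3]
opening: 0.0004
grip_force: 0.0
shift [0.0126 0.0021 0.0067] turn -0.002 rows 0.3 F [-0.4 -1.2 -0.3] q6 -2.15 z [ 0.6388 -0.2133  0.2397] yaw -3.002 8.3667
```

```bash
python3 -m jog '[[[-1,0.015,0.001,0,0],[-1,0.03,0.001,0,0],[-1,0.042,0.001,0,0],[-1,0.052,0.001,0,0],[-1,0.062,0.001,0,0]]]';python3 -m jog '[[[-1,0.006,0,0,0],[-1,0.012,0,0,0],[-1,0.018,0,0.002,0],[-1,0.024,0,0.004,0],[-1,0.03,0,0.006,0]]]'
python3 - <<'E'
from h import *
snap('wrist','w4.png'); s,t,_=snap('top'); print(s['tool_pos'],s['contact_force'])
w=cv2.imread('pics/w4.png'); cv2.imwrite('pics/m4.png',np.vstack([cv2.resize(w,(480,300)),cv2.resize(t[160:310,340:580],(480,300))[:,:,::-1]]))
E
```

```text
time: 8.78
tool_pos: [0.5768, -0.221, 0.2408]
tool_rot: [3.14, -0.003, -3.003]
contact_force: [0.3, 0.1, -0.1]
opening: 0.0
grip_force: 0.3
time: 9.2
tool_pos: [0.5481, -0.2254, 0.2363]
tool_rot: [3.141, -0.0, -3.002]
contact_force: [-0.3, 0.3, 0.6]
opening: 0.0003
grip_force: 0.2
[ 0.54702018 -0.22548444  0.23591372] [ 0.12672335  0.02853646 -0.71145444]
```

View pics/m4.png

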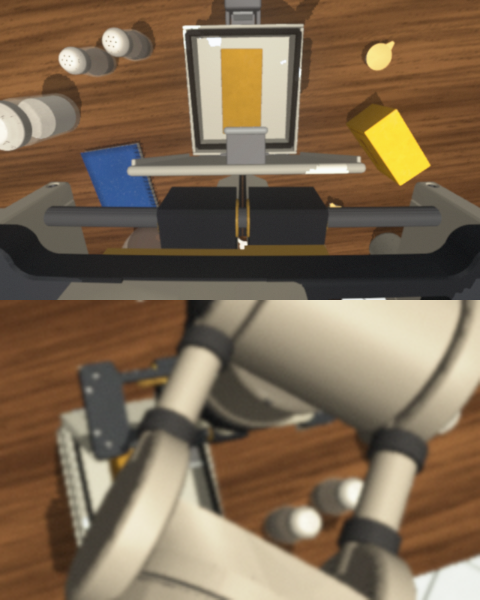

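The lid follows the fingertip: its edge is at row ~165 of the wrist half, and the finger sits in the middle of the lid. I continue along the arc.

```bash
python3 -m jog '[[[-1,0.02,0,0.01,0],[-1,0.034,0,0.017,0],[-1,0.047,0,0.025,0],[-1,0.058,0,0.034,0],[-1,0.07,0,0.044,0]]]';python3 -m jog '[[[-1,0.005,0,0.006,0],[-1,0.01,0,0.012,0],[-1,0.014,0,0.018,0],[-1,0.018,0,0.024,0],[-1,0.022,0,0.031,0]]]'; python3 go.py 0.576 -.221 .1 -3
```

```text
time: 9.72
tool_pos: [0.4791, -0.2352, 0.1926]
tool_rot: [-3.141, 0.001, -3.002]
contact_force: [0.8, -0.1, -0.2]
opening: 0.0002
grip_force: 0.1
time: 10.13
tool_pos: [0.4577, -0.2383, 0.1614]
tool_rot: [-3.141, 0.001, -3.002]
contact_force: [0.9, -0.9, 0.4]
opening: 0.0003
grip_force: 0.1
shift [-0.1196  0.0007  0.0615] turn -0.002 rows 3.2 F [ 0.9 -0.9  0.4] q6 -2.34 z [ 0.4577 -0.2383  0.1614] yaw -3.002 10.1333
```

```bash
python3 -m jog '[[[-1,0.01,0,0.012,0],[-1,0.02,0,0.02,0],[-1,0.03,0,0.027,0],[-1,0.037,0,0.032,0],[-1,0.04,0,0.035,0]]]';python3 -m jog '[[[-1,0,0,0.001,0],[-1,0,0,0.002,0],[-1,0,0,0.003,0],[-1,0,0,0.004,0],[-1,0,0,0.004,0]]]'
python3 - <<'E'
from h import *
s,w,m=snap('wrist','w5.png'); print(s['tool_pos'],s['contact_force'])
E
```

```text
time: 10.55
tool_pos: [0.417, -0.2436, 0.126]
tool_rot: [3.141, -0.001, -3.003]
contact_force: [-0.0, -0.4, 0.1]
opening: 0.0007
grip_force: 0.0
time: 10.97
tool_pos: [0.4182, -0.2437, 0.1227]
tool_rot: [-3.141, 0.0, -3.002]
contact_force: [0.4, -0.6, 0.4]
opening: 0.0006
grip_force: 0.0
[ 0.41819821 -0.24369934  0.12273182] [ 0.40594422 -0.59911487  0.38830173]
```

View pics/w5.png

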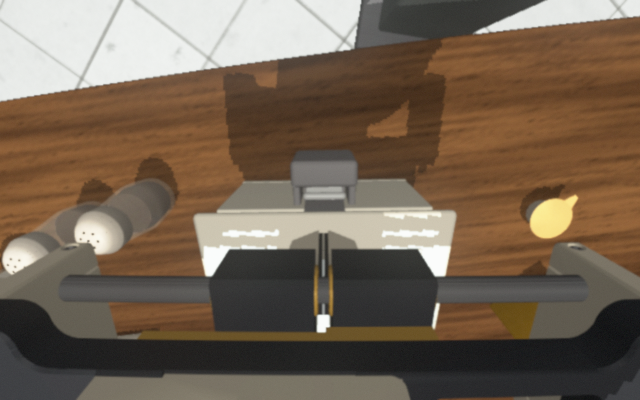

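The lid lies nearly shut under the fingertips, which are centred on its front (edge at row 212, catch at (324,168)). I now press in small steps.

```bash
for i in 1; do python3 -m jog '[[[-1,0,0,0.001,0],[-1,0,0,0.002,0],[-1,0,0,0.003,0],[-1,0,0,0.004,0],[-1,0,0,0.004,0]]]';done; python3 -m jog '[[[-1,0,0,0.001,0],[-1,0,0,0.002,0],[-1,0,0,0.003,0],[-1,0,0,0.003,0],[-1,0,0,0.003,0]]]'; python3 -m jog '[[[-1,0,0,0.001,0],[-1,0,0,0.001,0],[-1,0,0,0.002,0],[-1,0,0,0.002,0],[-1,0,0,0.002,0]]]'
```

```text
time: 11.43
tool_pos: [0.4178, -0.2437, 0.1185]
tool_rot: [3.141, -0.0, -3.002]
contact_force: [0.8, -0.1, 0.4]
opening: 0.0004
grip_force: 0.0
time: 11.85
tool_pos: [0.4179, -0.2438, 0.1158]
tool_rot: [-3.141, 0.0, -3.002]
contact_force: [-0.1, 0.0, 1.8]
opening: 0.0004
grip_force: 0.4
time: 12.27
tool_pos: [0.4177, -0.2438, 0.1137]
tool_rot: [-3.141, -0.0, -3.002]
contact_force: [-2.7, -0.2, 3.2]
opening: 0.0007
grip_force: 1.8
```

```bash
for k in a; do python3 -m jog '[[[-1,0,0,0.001,0],[-1,0,0,0.001,0],[-1,0,0,0.001,0]]]'|grep -E "pos|force"; python3 -m jog '[[[-1,0,0,0.001,0],[-1,0,0,0.001,0],[-1,0,0,0.001,0]]]'|grep -E "pos|force"; python3 -m jog '[[[-1,0,0,0.001,0],[-1,0,0,0.001,0],[-1,0,0,0.001,0]]]'|grep -E "pos|force"; done
```

```text
tool_pos: [0.4178, -0.2437, 0.1126]
contact_force: [-2.9, -0.3, 3.7]
grip_force: 1.5
tool_pos: [0.4179, -0.2437, 0.1116]
contact_force: [-2.1, -0.5, 2.4]
grip_force: 1.5
tool_pos: [0.4179, -0.2437, 0.1106]
contact_force: [-1.8, -1.4, 2.4]
grip_force: 1.6
```

```bash
python3 -m jog '[[[-1,0,0,0.001,0],[-1,0,0,0.001,0],[-1,0,0,0.001,0]]]'|grep -E "pos|t_force"; python3 -m jog '[[[-1,0,0,0.001,0],[-1,0,0,0.001,0],[-1,0,0,0.001,0]]]'|grep -E "pos|t_force"; python3 -m jog '[[[-1,0,0,0.0005,0],[-1,0,0,0.0005,0],[-1,0,0,0.0005,0]]]'|grep -E "pos|t_force"; python3 -m jog '[[[-1,0,0,0.0005,0],[-1,0,0,0.0005,0],[-1,0,0,0.0005,0]]]'|grep -E "pos|t_force"
```

```text
tool_pos: [0.4178, -0.2437, 0.1097]
contact_force: [-2.4, 0.3, 4.7]
tool_pos: [0.4179, -0.2437, 0.1087]
contact_force: [-2.7, -1.2, 3.3]
tool_pos: [0.4178, -0.2437, 0.1082]
contact_force: [-3.7, -0.2, 4.2]
tool_pos: [0.4179, -0.2437, 0.1076]
contact_force: [-3.2, 0.9, 3.1]
```

```bash
python3 -m jog '[[[-1,0,0,0.0005,0],[-1,0,0,0.0005,0],[-1,0,0,0.0005,0]]]'|grep -E "pos|t_force"; python3 -m jog '[[[-1,0,0,0.0005,0],[-1,0,0,0.0005,0],[-1,0,0,0.0005,0]]]'|grep -E "pos|t_force"; python3 -m jog '[[[-1,0,0,0.0005,0],[-1,0,0,0.0005,0],[-1,0,0,0.0005,0]]]'|grep -E "pos|t_force"; python3 -m jog '[[[-1,0,0,0.0005,0],[-1,0,0,0.0005,0],[-1,0,0,0.0005,0]]]'|grep -E "pos|t_force"
```

```text
tool_pos: [0.4179, -0.2437, 0.1071]
contact_force: [-1.8, -1.6, 3.0]
tool_pos: [0.4179, -0.2437, 0.1067]
contact_force: [-3.2, 0.1, 2.8]
tool_pos: [0.4179, -0.2437, 0.1062]
contact_force: [-2.5, -0.6, 3.5]
tool_pos: [0.4178, -0.2437, 0.1057]
contact_force: [-3.0, -0.5, 2.7]
```

```bash
python3 -m jog '[[[-1,0,0,0.0005,0],[-1,0,0,0.0005,0],[-1,0,0,0.0005,0]]]'|grep -E "pos|t_force"; python3 -m jog '[[[-1,0,0,0.0005,0],[-1,0,0,0.0005,0],[-1,0,0,0.0005,0]]]'|grep -E "pos|t_force"; python3 -m jog '[[[-1,0,0,0.0005,0],[-1,0,0,0.0005,0],[-1,0,0,0.0005,0]]]'|grep -E "pos|t_force"; python3 -m jog '[[[-1,0,0,0.0005,0],[-1,0,0,0.0005,0],[-1,0,0,0.0005,0]]]'|grep -E "pos|t_force"
```

```text
tool_pos: [0.4179, -0.2437, 0.1052]
contact_force: [-3.5, -0.8, 3.5]
tool_pos: [0.4179, -0.2437, 0.1047]
contact_force: [-2.9, -0.8, 4.0]
tool_pos: [0.4179, -0.2437, 0.1042]
contact_force: [-2.9, -1.0, 3.2]
tool_pos: [0.4179, -0.2437, 0.1037]
contact_force: [-1.4, 0.6, 2.8]
```

```bash
python3 -m jog '[[[-1,0,0,0.0005,0],[-1,0,0,0.0005,0],[-1,0,0,0.0005,0]]]'|grep -E "pos|t_force"; python3 -m jog '[[[-1,0,0,0.0005,0],[-1,0,0,0.0005,0],[-1,0,0,0.0005,0]]]'|grep -E "pos|t_force"; python3 -m jog '[[[-1,0,0,0.0005,0],[-1,0,0,0.0005,0],[-1,0,0,0.0005,0]]]'|grep -E "pos|t_force"
```

```text
tool_pos: [0.4179, -0.2437, 0.1032]
contact_force: [-1.6, 0.1, 2.6]
tool_pos: [0.4179, -0.2437, 0.1028]
contact_force: [-2.2, 0.4, 4.1]
tool_pos: [0.4179, -0.2437, 0.1024]
contact_force: [-2.6, -0.1, 5.3]
```

Run:
```python
from h import *
s,w,m=snap('wrist','w6.png'); print(s['tool_pos'],s['contact_force'],s['torque'])
w=cv2.imread('pics/w6.png');cv2.imwrite('pics/m6.png',cv2.resize(w[130:280,180:480],(800,400),interpolation=cv2.INTER_CUBIC))
```

```text
[ 0.41787799 -0.24372417  0.1023536 ] [-2.56669435 -0.08661815  5.27130869] [ 0.12444748  0.32954726 -0.02013207]
```

View pics/m6.png

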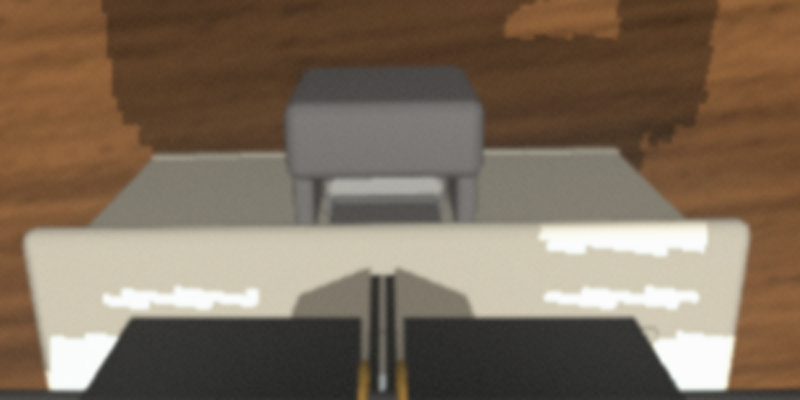

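The catch and lid edge are seen from above (edge at crop row ~225, just behind the catch), but the picture can't show whether it has latched. The force dipped and then rose steeply, so I back off a little to test whether the lid holds.

```bash
python3 -m jog '[[[-1,0,0,-0.0005,0],[-1,0,0,-0.001,0],[-1,0,0,-0.001,0]]]'|grep -E "pos|t_force"; python3 -m jog '[[[-1,0,0,-0.001,0],[-1,0,0,-0.001,0],[-1,0,0,-0.001,0]]]'|grep -E "pos|t_force"; python3 -m jog '[[[-1,0,0,-0.001,0],[-1,0,0,-0.001,0],[-1,0,0,-0.001,0]]]'|grep -E "pos|t_force"; python3 -m jog '[[[-1,0,0,-0.001,0],[-1,0,0,-0.001,0],[-1,0,0,-0.001,0]]]'|grep -E "pos|t_force"
```

```text
tool_pos: [0.418, -0.2437, 0.1032]
contact_force: [-1.8, 0.1, 2.4]
tool_pos: [0.418, -0.2437, 0.1041]
contact_force: [0.1, -0.6, -0.6]
tool_pos: [0.4179, -0.2437, 0.1052]
contact_force: [-0.1, 0.8, -1.0]
tool_pos: [0.4179, -0.2437, 0.1063]
contact_force: [-0.5, 0.0, 0.1]
```

Contact is lost at z≈0.104. An unlatched lid would spring back to about 0.109, so the catch has snapped. I retreat upward and check.

```bash
python3 -m jog '[[[-1,0,0,-0.01,0],[-1,0,0,-0.04,0],[-1,0,0,-0.08,0],[-1,0,0,-0.11,0],[-1,0,0,-0.14,0]]]'|grep -E "pos|t_force"; python3 -m jog '[[[-1,0,0,0,0],[-1,0,0,0,0],[-1,0,0,0,0],[-1,0,0,0,0],[-1,0,0,0,0]]]'|grep -E "pos|t_force"
python3 - <<'E'
from h import *
s,w,m=snap('wrist'); _,c,_=snap('scene')
W=np.vstack([w[:,:,::-1][:240],cv2.resize(c[60:260,180:500],(576,360))[:,:,::-1].copy().__class__((360,576,3),np.uint8)]) if 0 else None
a=np.zeros((600,640,3),np.uint8);a[:250]=w[:250,:,::-1];a[250:600,:560]=cv2.resize(c[60:260,180:500],(560,350))[:,:,::-1]
cv2.imwrite('pics/m7.png',a);print(s['time'])
E
```

```text
tool_pos: [0.4178, -0.2436, 0.2481]
contact_force: [0.9, -1.0, -0.3]
tool_pos: [0.4173, -0.2433, 0.2449]
contact_force: [-0.4, 0.7, 0.1]
18.65
```

View pics/m7.png

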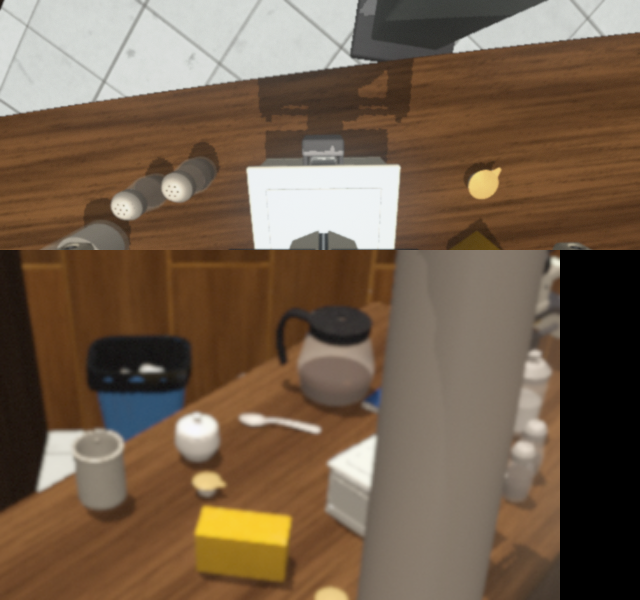

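The lid looks shut in both views: its front edge runs (248,168)–(400,166), tucked behind the catch at (323,148), and the bystanders look undisturbed. A light touch will confirm that the lid has stayed down.

```bash
python3 -m jog '[[[-1,0,0,0.03,0],[-1,0,0,0.06,0],[-1,0,0,0.09,0],[-1,0,0,0.12,0],[-1,0,0,0.132,0]]]'|grep -E "pos|t_force"; python3 -m jog '[[[-1,0,0,0,0],[-1,0,0,0,0],[-1,0,0,0,0]]]'|grep -E "pos|t_force"; python3 -m jog '[[[-1,0,0,0.001,0],[-1,0,0,0.001,0],[-1,0,0,0.001,0]]]'|grep -E "pos|t_force"
```

```text
tool_pos: [0.416, -0.2422, 0.1103]
contact_force: [-1.6, 0.4, 0.3]
tool_pos: [0.4184, -0.2442, 0.1151]
contact_force: [1.5, -0.5, 0.3]
tool_pos: [0.4182, -0.244, 0.114]
contact_force: [-0.3, 1.1, 0.1]
```

```bash
python3 -m jog '[[[-1,0,0,0.002,0],[-1,0,0,0.004,0],[-1,0,0,0.006,0],[-1,0,0,0.006,0]]]'|grep -E "pos|t_force"; python3 -m jog '[[[-1,0,0,0.001,0],[-1,0,0,0.002,0],[-1,0,0,0.002,0],[-1,0,0,0.002,0]]]'|grep -E "pos|t_force"; python3 -m jog '[[[-1,0,0,0.001,0],[-1,0,0,0.001,0],[-1,0,0,0.001,0]]]'|grep -E "pos|t_force"; python3 -m jog '[[[-1,0,0,0.001,0],[-1,0,0,0.001,0],[-1,0,0,0.001,0]]]'|grep -E "pos|t_force"
```

```text
tool_pos: [0.4176, -0.2436, 0.1068]
contact_force: [-0.5, -0.5, 0.2]
tool_pos: [0.4178, -0.2437, 0.1051]
contact_force: [0.1, -0.4, -1.0]
tool_pos: [0.4178, -0.2437, 0.1042]
contact_force: [0.6, 0.6, 1.0]
tool_pos: [0.4179, -0.2438, 0.1033]
contact_force: [0.4, -0.3, 0.7]
```

```bash
python3 -m jog '[[[-1,0,0,0.0005,0],[-1,0,0,0.0005,0],[-1,0,0,0.0005,0]]]'|grep -E "pos|t_force"; python3 -m jog '[[[-1,0,0,0.0005,0],[-1,0,0,0.0005,0],[-1,0,0,0.0005,0]]]'|grep -E "pos|t_force"; python3 -m jog '[[[-1,0,0,0.0005,0],[-1,0,0,0.0005,0],[-1,0,0,0.0005,0]]]'|grep -E "pos|t_force"
python3 - <<'E'
from h import *
for i in range(4): robot.read_camera('wrist'); print(robot.observe()['contact_force'].round(1))
E
```

```text
tool_pos: [0.418, -0.2438, 0.103]
contact_force: [-1.1, -0.3, 5.0]
tool_pos: [0.4179, -0.2438, 0.1025]
contact_force: [-1.0, 0.5, 5.2]
tool_pos: [0.4179, -0.2438, 0.1019]
contact_force: [-1.1, 0.4, 5.0]
[-1.   0.8  4.3]
[-1.5 -0.4  5. ]
[-2.   1.5  5.6]
[-1.2  0.1  5. ]
```

The force steps straight to 5 N at a lid angle of about 0.04, which is the preload of the compressed seal held by the latch. When I backed off, the force was 0 instead of the 3.5 N an unlatched seal would give. The lid is latched, so I retreat and hand in.

```bash
python3 -m jog '[[[-1,0,0,-0.001,0],[-1,0,0,-0.0015,0],[-1,0,0,-0.0015,0]]]'|grep -E "pos|t_force"; python3 -m jog '[[[-1,0,0,-0.001,0],[-1,0,0,-0.001,0],[-1,0,0,-0.001,0]]]'|grep -E "pos|t_force"; python3 -m jog '[[[-1,0,0,-0.01,0],[-1,0,0,-0.03,0],[-1,0,0,-0.06,0],[-1,0,0,-0.1,0],[-1,0,0,-0.14,0]]]'|grep -E "pos|t_force"; python3 -m jog '[[[-1,0,0,0,0],[-1,0,0,0,0],[-1,0,0,0,0],[-1,0,0,0,0],[-1,0,0,0,0]]]'; python3 -c "
from cell import robot
print(robot.nose_length)"
```

```text
tool_pos: [0.418, -0.2438, 0.1032]
contact_force: [-0.8, -0.4, 1.5]
tool_pos: [0.4177, -0.2436, 0.104]
contact_force: [0.1, -0.2, -0.5]
tool_pos: [0.4172, -0.2431, 0.245]
contact_force: [2.4, -2.0, -0.1]
time: 23.12
tool_pos: [0.4173, -0.2432, 0.2426]
tool_rot: [3.139, -0.002, -3.002]
contact_force: [-0.1, -0.0, 0.4]
opening: 0.0003
grip_force: 0.0
0.008
```

```bash
python3 -c "
from cell import robot
print(robot.hand_in())"
```

```text
the job is handed in; nothing more can be done
None
```

I put the leftmost tea carton in the storage box, closed the lid and pressed it to about 5 N; force readings on backing off show the catch holding it, and I handed the job in at about 23 s (no verdict was returned).

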